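# Weigh a suspension bush on the bench beam scale

### The job

Weigh the purple suspension bush on the blue beam scale: set it down gently, upright with its wide flange at the bottom, in the hanging pan and let go; then slide the red poise along the beam until the beam floats level on its own, its red tip in line with the red marks on the index post, with nothing touching it. The pivot is delicate, so never pinch, push or press hard on the beam, poise or pan, and leave the other parts on the bench where they are.

Things in the scene. Friction and masses are not known exactly. Their poses are not given: they have to be found in the camera images.
- scale: Blue stand of the beam scale, fixed. Origin on the bench under the pivot. Its +y points along the level beam to the pan side, -y to the poise side, x across the beam, z up. Base plate 130 (x) x 150 (y) x 14 mm; two uprights at the pivot 176 mm high, 54 mm over both; index post 210 mm high, 275 mm out on the -y side, with red marks at the level height of 160 mm.
- beam_pivot (a point): Pivot of the aluminium beam, 160 mm above the bench. Beam 12 mm wide, 18 mm high, centred on the pivot, reaching 260 mm out on the poise side. On the pan side a cross bar 58 mm out carries two fork prongs, 148 mm apart, that hold the pan in spring boxes, their tops 175 mm high at level, up to 196 mm with the pan end up, as at the start. The pivot has no friction; a damper lets the beam settle in about 3 s.
- beam_tip (a point): The beam's outer end, 260 mm from the pivot on the poise side, with a red pointer. When the poise is held so that the beam is off its stops, the holder carries the imbalance: vertical force (N) = 4.4 x (distance of the poise from its balance place, m) / (its distance from the pivot, m). A poise too far in pulls the holder up, too far out weighs down.
- beam (a joint): Tilt of the beam, rad: 0 level, positive = pan end up and poise end down; stops at -0.14 and +0.14. Floating free, 10 mm of poise travel outward turns the rest tilt by about +0.10; more than about 14 mm out of balance it lies on a stop. Level means within 0.03 of 0 at rest. While anything holds or leans on the poise, the tilt tells nothing of the balance.
- poise (a joint): Place of the red poise along the beam, m: 0 innermost (70 mm from the pivot), growing outward (scale's -y), end stop at 0.14. Weighs 0.45 kg, slides with about 1.5 N friction and stays where it is left. With the bush in the pan the balance lies somewhere from 0.05 to 0.12: the bush's weight differs each time.
- poise_grip (a point): Centre of the poise's grip: a black round bar 14 mm in diameter, 30 mm long, lying across the beam (scale's x), 53 mm above the beam's centre line. The red block below: 44 (across) x 30 (along the beam) x 44 mm high, its top 31 mm below the grip's centre. Pinch lightly from above, fingers closing along the beam; a tight pinch also resists tilting. z: the poise's up.
- pan_floor (a point): Centre of the top face of the steel pan's floor; z the pan's up. Round pan, 98 mm inside, rim 8 mm high, hung by straps 66 mm either side of its centre (scale's x) from pins 62 mm above the floor and 140 mm from the pivot; open above. Swings freely about the pins, sprung (1.2 N/mm, 12 mm down), and moves with the beam 20 mm up or down; loaded, it sinks to the lower stop.
- bush_mid (a point): Centre, half-way up, of the purple bush, standing on its flange, 74 mm high. Flange 58 mm in diameter, 24 mm high, at the bottom; stem 36 mm in diameter above it. Weighs 0.25 to 0.43 kg. z: from flange to stem.
- bush: The same purple bush; origin at the centre of its underside.
- sleeve_mid (a point): Centre of the upright steel sleeve, 28 mm in diameter, 60 mm high. Leave alone.
- boot_mid (a point): Middle (42 mm up) of the upright black rubber boot, 54 mm wide at the foot, 85 mm high. Leave alone.
- eye_link_mid (a point): Middle of the dark steel eye link lying flat, about 153 mm long, 16 mm high, eye 52 mm across; x along it, away from the eye. Leave alone.
Mind the look-alikes: they are no part of the job. There is more than one size of the bush; the job needs the middle-sized.

How it is judged:
On the way, in this order (a step that is already met when the one before it is completed fails the run):
1. the bush stands in the pan on its flange, let go (horizontal distance between bush_mid and pan_floor below 0.035 m and z of bush_mid in the frame of pan_floor between 0.03 and 0.044 m and angle between the z axis of bush_mid and the z axis of pan_floor, either way round below 0.2 rad and angle between bush_mid's own z axis and vertical below 0.8 rad and contact force between the fingers and bush below 0.05 N), for 0.3 s.
2. the beam floats level with nothing touching the scale (value of joint beam between -0.03 and 0.03 rad and velocity of joint beam between -0.03 and 0.03 rad/s and contact force between each of the arm, the fingers and scale below 0.05 N and horizontal distance between bush_mid and pan_floor below 0.035 m and z of bush_mid in the frame of pan_floor between 0.03 and 0.044 m and angle between the z axis of bush_mid and the z axis of pan_floor, either way round below 0.2 rad and angle between bush_mid's own z axis and vertical below 0.8 rad), for 0.5 s.
At the end, for the whole second after the job is handed in: The bush stands upright on its flange in the pan (centre within 35 mm of the pan's centre, flange on the floor), let go; the beam is at rest within 0.03 rad of level and the robot touches neither scale nor bush (all of step 2 and contact force between the fingers and bush below 0.05 N).
It fails at once if the bush is pressed or knocked hard on the pan or scale (over 15 N) (contact force between bush and scale above 15 N).
It fails at once if the bush is dropped (falls free at over 0.5 m/s) (contact force between the fingers and bush below 0.05 N and linear speed of bush above 0.5 m/s).
It fails at once if the beam, poise or pan is pinched, pushed or pressed hard (over 50 N) (contact force between the fingers and scale above 50 N).
It fails at once if the sleeve, boot or eye link is moved more than 20 mm (distance of any of sleeve_mid, boot_mid, eye_link_mid from where it was at the start of the episode above 0.02 m).
It also fails if it takes over 72 s, if anything falls off the work surface, if the arm or the gripper's body presses on something with over 40 N, if the wrist force passes 120 N, or if a joint passes its speed limit or range.

### The arm

A 7-joint arm with a two-finger parallel gripper is mounted at the origin on the work surface. World frame = base frame: x ahead of the robot, y to its left, z up, the work surface at z = 0. Lengths are in m, angles in rad, forces in N, time in s.
With the tool pointing down it reaches from about 0.4 to 0.85 m from the base axis. Payload 10.4 kg.
Tool frame: the origin (TCP) lies between the finger pads; the fingertips stand 14 mm ahead of it and the grasp point (between the pads) lies 5 mm behind it; z points along the fingers, y is the line along which they close (so a half turn about z gives the same grasp; the last joint's range is limited). The gripper opens to 87 mm and grips with 3 to 60 N. Pads are 19 mm wide; open, the fingers measure 117 mm over their backs; the gripper's body (75 mm by 190 mm) begins 51 mm behind the grasp point.
Start: joints at [-1.351, 0.332, -0.065, 1.46, 0.022, 1.35, -0.088], TCP at [0.15, 0.607, 0.237] pointing down, gripper open.
Joint ranges: [-2.6, 2.6], [-0.5, 2.12], [-1.47, 1.34], [0.16, 2.42], [-1.27, 4.41], [0.06, 2.06], [-2.6, 2.6]. Speed limits (rad/s): [2.22, 2.22, 2.79, 2.79, 3.14, 3.14, 3.14].

### API

Orientations are given as a rotation vector (axis times angle).
In Python, from station import arm gives the robot as it stands.
- The arm moves only by the tool carry_out, never from a script. Its argument "targets" is a list of rows, each a list of 7 numbers: the shift along the tool's x, y, z in m, then the turn, a rotation vector about the tool's x, y, z in rad, then the opening, from -1 (shut) to 1 (fully open). A call has exactly 5 rows; each row is the pose to reach, as a shift and turn from the pose commanded when the call began, along the tool's axes at that moment; what a row does not reach only later rows make up. A row lasts 1/12 s, in which the tool goes at most 41.7 mm and 7.16 degrees, less where a joint would pass 70% of its speed; a pose out of reach is approached as far as the arm can. A call with a gripper value outside its range is refused whole. The fingers move at their own pace and stop on an object; "newtons" is the grip in N (left out, the last holds). Time passes only in rows, so rows that repeat a pose let the fingers close, or fill a call up. It gives the time, the measured TCP pose, the force, the opening and the grip force at its end, in the units of the state.
- arm.state(): the state, without advancing time (a new reading comes with each control period).
- arm.get_image(name): name is "side" or "top"; returns a dict with "img" (420x560x3 uint8, blue, green, red), "K" (3x3 intrinsics, pixels), "R" (3x3) and "t" (3): a world point X has camera coordinates R X + t. Camera axes: x right, y down, z forward; pixel columns grow to the right and rows downward; lengths in m; the calibration is good to about 2 mm. A picture is of the moment at which its call begins. There is no depth.
- arm.sign_off(): hands the job in; it is judged then, once.
The state is a dict: "time_s": time; "qpos": joint angles; "dq": joint speeds; "tau": joint torques, N m; "tcp_pos": TCP position; "ee_rot": TCP orientation; "contact_force": force on the tool from outside, world axes, zero at the start; "ft_torque": the same for the moment, N m; "grip_width": finger opening in m; "finger_force": force on a finger pad.
Only numpy, scipy, OpenCV 4.12 (cv2) and the standard library are available. Lean on these libraries where they do the work, as an engineer would, in place of code of your own. Each camera call takes 0.05 s, during which the arm holds its last target. There are 200 camera calls.

## Working session

There is one attempt and no reset: what is moved stays moved. The work goes in short steps, Python scripts to look and compute and a tool call to move; the robot and the scene stay as the last step left them, time stands still between calls to the robot, and variables do not carry over. Pictures are saved under pics/ and viewed, at most 10 in all, crops included, and the job is handed in when it is done.

Besides the shell and the picture viewer there is one more tool, called by a JSON object that holds its "name" and its "arguments". carry_out: Moves the arm, as the interface text tells. Its arguments: {"type":"object","properties":{"targets":{"type":"array","items":{"type":"array","items":{"type":"number"}}},"newtons":{"type":"number"}},"required":["targets"]}

```bash
mkdir -p pics; ls; cat > h.py <<'E'
from station import arm
import numpy as np, cv2
from scipy.spatial.transform import Rotation as Ro
def ray(c,u,v):
    d=np.linalg.inv(c["K"])@[u,v,1]; return -c["R"].T@c["t"], c["R"].T@d
def plane(c,u,v,z):
    o,d=ray(c,u,v); return o+d*(z-o[2])/d[2]
def tri(c1,p1,c2,p2):
    o1,d1=ray(c1,*p1);o2,d2=ray(c2,*p2)
    d1/=np.linalg.norm(d1); d2/=np.linalg.norm(d2)
    s=np.linalg.lstsq(np.c_[d1,-d2],o2-o1,rcond=None)[0]
    a,b=o1+s[0]*d1,o2+s[1]*d2; return (a+b)/2,np.linalg.norm(a-b)
def proj(c,X):
    p=c["K"]@(c["R"]@np.array(X)+c["t"]); return p[:2]/p[2]
E
python3 - <<'E'
from h import *
for n in("side","top"):
    c=arm.get_image(n); cv2.imwrite(f"pics/{n}0.png",c["img"]); np.savez(f"{n}0.npz",**c)
    print(n,-c["R"].T@c["t"],c["R"][2])
s=arm.state();print(s)
E
```

```text
pics
side [ 0.15342293 -0.61803743  0.80165097] [ 0.32299765  0.6686924  -0.66971859]
top [0.41552056 0.03620995 1.08773698] [ 6.58212214e-02 -5.82459024e-04 -9.97831262e-01]
{'time_s': 0.1, 'qpos': array([-1.35058287,  0.33280053, -0.06471652,  1.46085208,  0.02159781,
        1.34990893, -0.08854905]), 'dq': array([-0.00159643, -0.00054806,  0.00078907, -0.00224548, -0.0017759 ,
       -0.0040727 , -0.00029749]), 'tau': array([ 1.54813086e-03, -6.24544501e+01,  2.48014927e-02, -3.90718925e+01,
       -6.14446658e-02,  3.66448914e-02,  3.93271966e-05]), 'tcp_pos': array([0.15018465, 0.60634676, 0.23584112]), 'ee_rot': array([-3.80484629e-01, -3.11836154e+00,  1.99361880e-03]), 'contact_force': array([ 0.50541371,  1.41503947, -0.24826786]), 'ft_torque': array([-0.00262248,  0.00847767, -0.01658775]), 'finger_force': 0.0, 'grip_width': 0.08691117237449725}
```

View pics/side0.png

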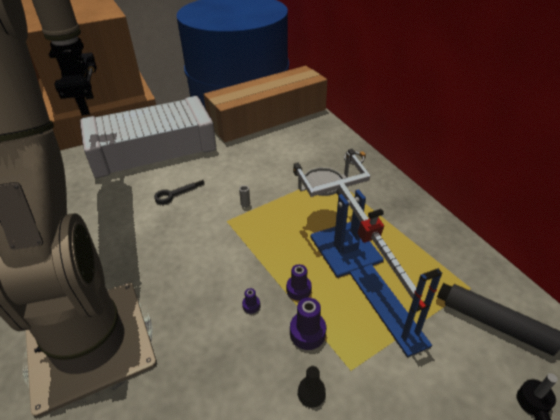

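View pics/top0.png

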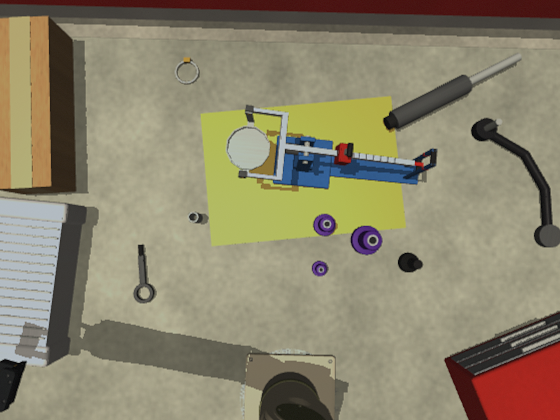

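The side view shows the middle bush at about (299,282) and the top view shows it at (324,224). The poise is at (371,228) in side and (344,153) in top. The pan is at (325,180) in side and (248,149) in top. I'll measure next.

```bash
python3 - <<'E'
from h import *
S=dict(np.load("side0.npz"));T=dict(np.load("top0.npz"))
a=cv2.resize(T["img"][95:245,215:445],None,fx=3.4,fy=3.4,interpolation=3)[:510,:780]
b=cv2.resize(S["img"][140:360,230:450],None,fx=2.7,fy=2.7,interpolation=3)
cv2.imwrite("pics/ta.png",a); cv2.imwrite("pics/sb.png",b)
for n,c in(("S",S),("T",T)):
    h=cv2.cvtColor(c["img"],cv2.COLOR_BGR2HSV)
    for nm,lo,hi in(("purple",(125,90,30),(155,255,255)),("red",(0,170,90),(6,255,255)),("blue",(105,150,40),(122,255,255))):
        m=cv2.inRange(h,lo,hi)
        k,_,st,ce=cv2.connectedComponentsWithStats(m)
        for i in range(1,k):
            if st[i,4]>8 and st[i,4]<20000: print(n,nm,st[i],ce[i].round(1))
E
```

```text
S purple [292 265  15  23 105] [298.8 274.3]
S purple [ 287  279   39   70 1254] [305.4 318.8]
S purple [243 289  17  23 227] [250.3 302.1]
S red [361 219  10  12  69] [366.2 224.5]
S red [376 218   7   9  27] [378.9 222.3]
S red [419 300   6   7  27] [421.7 303.6]
S blue [ 177    0  110   83 4831] [230.   28.1]
S blue [185  67  35  20  89] [199.1  79.6]
S blue [357 191   7   8  22] [360.  194.5]
S blue [340 195   7   9  26] [342.8 198.9]
S blue [346 224   5   6  28] [347.9 226.3]
S blue [312 231  23  15 233] [323.8 237.5]
S blue [348 231  60  94 871] [377.4 274.6]
S blue [344 240   5   6  24] [346.2 242.9]
S blue [ 322  247   90  108 1246] [365.  291.1]
S blue [410 322  20  25 157] [418.2 335.7]
S blue [407 338   7   9  38] [409.7 342.1]
T purple [314 214  21  22 290] [323.6 224.8]
T purple [351 226  31  29 569] [364.5 239.7]
T purple [312 261  15  15 142] [318.6 267.7]
T red [338 144  13  19 151] [342.9 153.9]
T red [415 162   8   5  31] [418.6 163.7]
T red [ 471  343   89   77 4944] [522.5 387.8]
T blue [277 136   2  12  14] [277.4 141.5]
T blue [286 137  46  12 268] [310.7 141.7]
T blue [425 149   7   6  14] [427.9 152. ]
T blue [ 273  153  145   35 2687] [340.6 171.1]
T blue [418 155   6   4  12] [420.4 156.9]
T blue [299 162   9   6  13] [302.6 164.5]
T blue [425 164   5   5  14] [427.4 166.1]
T blue [417 168   5   4  11] [418.9 170. ]
```

View pics/ta.png

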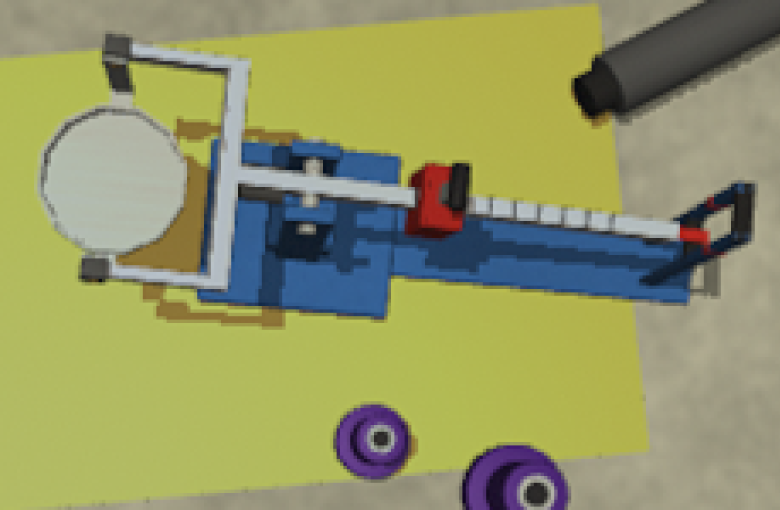

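View pics/sb.png

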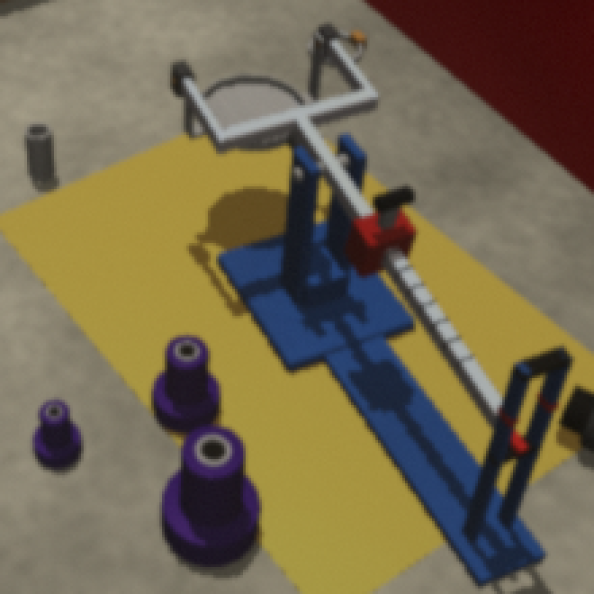

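The zoomed crops show the middle bush clearly: its hole is at top crop (380,438) and side crop (187,350). The grip bar is at (460,186) and (395,198), the tip at (696,236) and (520,443), and the spring boxes at (117,45)/(325,33) and (95,267)/(181,72).

```bash
python3 - <<'E'
from h import *
S=dict(np.load("side0.npz"));T=dict(np.load("top0.npz"))
t=lambda x,y:((x+.5)/3.4-.5+215,(y+.5)/3.4-.5+95)
s=lambda x,y:((x+.5)/2.7-.5+230,(y+.5)/2.7-.5+140)
P={}
for n,a,b in(("bushtop",(380,438),(187,350)),("bigtop",(536,494),(212,450)),("grip",(460,186),(395,198)),("tip",(696,236),(520,443)),
  ("boxfar",(117,43),(325,33)),("boxnear",(95,263),(181,70)),("pan",(114,180),(252,110)),("upN",(302,212),(305,158)),("upF",(318,150),(350,143)),("postF",(742,190),(563,356)),("postN",(735,232),(520,372)),("cornN",(222,285),(221,138)),("cornF",(240,65),(373,97))):
    X,e=tri(T,t(*a),S,s(*b));P[n]=X;print(n,X.round(4),round(e,4))
print("bush flange top ctr",plane(T,*t(373,441),.020))
a=P["tip"]-(P["boxfar"]+P["boxnear"])/2;print("beam dir",a,np.degrees(np.arctan2(a[1],a[0])))
a=P["boxfar"]-P["boxnear"];print("x dir",a,np.linalg.norm(a),np.degrees(np.arctan2(a[1],a[0])))
# base plate edges lines for yaw: yaw by post-side plate long edges
h=cv2.cvtColor(T["img"],cv2.COLOR_BGR2HSV)
for u,v in((392,278),(690,302),(392,213)): print(plane(T,*t(u,v),.014))
print("basecorners",[plane(T,*t(*p),.014).round(4) for p in((212,140),(400,157),(387,318),(198,300))])
E
```

```text
bushtop [ 0.455  -0.0802  0.0725] 0.0009
bigtop [ 0.4168 -0.1892  0.0964] 0.0001
grip [ 0.6148 -0.1145  0.2002] 0.0014
tip [ 0.6026 -0.2959  0.1185] 0.0032
boxfar [0.7053 0.1126 0.1864] 0.0034
boxnear [0.5584 0.1221 0.1876] 0.0027
pan [0.6303 0.1163 0.12  ] 0.001
upN [ 0.601  -0.0142  0.1702] 0.0012
upF [ 0.6403 -0.0229  0.178 ] 0.001
postF [ 0.6165 -0.2956  0.2052] 0.0026
postN [ 0.588  -0.2915  0.2008] 0.0017
cornN [0.55   0.038  0.1732] 0.0011
cornF [0.7003 0.0297 0.1691] 0.0015
bush flange top ctr [ 0.45420918 -0.08072072  0.02      ]
beam dir [-0.02920533 -0.41320665 -0.06846631] -94.04292649736394
x dir [ 0.14687927 -0.00947302 -0.00115196] 0.14718894438910535 -3.6901948377429683
[ 0.58184866 -0.09373325  0.014     ]
[ 0.56922493 -0.32618405  0.014     ]
[ 0.63305913 -0.09279079  0.014     ]
basecorners [array([0.6871, 0.0494, 0.014 ]), array([ 0.6776, -0.0982,  0.014 ]), array([ 0.5504, -0.0904,  0.014 ]), array([0.5606, 0.0569, 0.014 ])]
```

```bash
cat > to.py <<'E'
import sys
from h import *
YAW=np.radians(-94.0+180)  # tool y direction
def to(x,y,z):
    s=arm.state(); R=Ro.from_rotvec(s["ee_rot"])
    ty=np.array([np.cos(YAW),np.sin(YAW),0]); tz=np.array([0,0,-1.]); G=Ro.from_matrix(np.c_[np.cross(ty,tz),ty,tz])
    print("t",round(s["time_s"],2),"tcp",s["tcp_pos"].round(4),"F",s["contact_force"].round(2),"w",round(s["grip_width"],4),"ff",round(s["finger_force"],2))
    print("shift",R.inv().apply(np.array([x,y,z])-s["tcp_pos"]).round(4),"turn",(R.inv()*G).as_rotvec().round(4))
if __name__=="__main__": to(*map(float,sys.argv[1:4]))
E
python3 to.py .45 .2 .24; python3 to.py .455 -.0805 .13
```

```text
t 0.1 tcp [0.1502 0.6063 0.2358] F [ 0.51  1.42 -0.25] w 0.0869 ff 0.0
shift [-0.3887 -0.3223 -0.0037] turn [-1.30e-03 -1.00e-04 -1.73e-01]
t 0.1 tcp [0.1502 0.6063 0.2358] F [ 0.51  1.42 -0.25] w 0.0869 ff 0.0
shift [-0.461  -0.5933  0.1066] turn [-1.30e-03 -1.00e-04 -1.73e-01]
```

{"name": "carry_out", "arguments": {"targets": [[-0.03, -0.025, 0, 0, 0, -0.04, 1], [-0.06, -0.05, 0, 0, 0, -0.08, 1], [-0.09, -0.075, 0, 0, 0, -0.12, 1], [-0.12, -0.1, 0, 0, 0, -0.173, 1], [-0.15, -0.125, 0, 0, 0, -0.173, 1]]}}

```text
time_s: 0.52
tcp_pos: [0.2665, 0.4474, 0.2362]
ee_rot: [-0.104, -3.14, 0.001]
contact_force: [0.1, 0.8, -0.2]
grip_width: 0.0871
finger_force: 0.0
```

```bash
python3 to.py .45 .2 .24
```

```text
t 0.52 tcp [0.2665 0.4474 0.2362] F [ 0.09  0.77 -0.18] w 0.0871 ff 0.0
shift [-0.1995 -0.2347 -0.0038] turn [-0.0004 -0.0003  0.0035]
```

{"name": "carry_out", "arguments": {"targets": [[-0.027, -0.03, 0, 0, 0, 0, 1], [-0.054, -0.06, 0, 0, 0, 0, 1], [-0.081, -0.09, 0, 0, 0, 0, 1], [-0.107, -0.12, 0, 0, 0, 0, 1], [-0.133, -0.15, 0, 0, 0, 0, 1]]}}

```text
time_s: 0.93
tcp_pos: [0.3887, 0.2884, 0.2364]
ee_rot: [-0.11, -3.139, -0.0]
contact_force: [0.6, 0.7, -0.1]
grip_width: 0.087
finger_force: 0.0
```

```bash
python3 to.py .455 -.0805 .13
```

```text
t 0.93 tcp [0.3887 0.2884 0.2364] F [ 0.57  0.7  -0.05] w 0.087 ff 0.0
shift [-0.0919 -0.3634  0.1064] turn [ 0.0001 -0.0002 -0.    ]
```

{"name": "carry_out", "arguments": {"targets": [[-0.01, -0.039, 0, 0, 0, 0, 1], [-0.02, -0.078, 0, 0, 0, 0, 1], [-0.03, -0.117, 0, 0, 0, 0, 1], [-0.04, -0.156, 0, 0, 0, 0, 1], [-0.05, -0.195, 0, 0, 0, 0, 1]]}}

```text
time_s: 1.35
tcp_pos: [0.424, 0.0903, 0.2364]
ee_rot: [-0.11, -3.139, -0.001]
contact_force: [1.3, 0.2, 0.1]
grip_width: 0.0872
finger_force: 0.0
```

{"name": "carry_out", "arguments": {"targets": [[-0.01, -0.035, 0.01, 0, 0, 0, 1], [-0.02, -0.07, 0.03, 0, 0, 0, 1], [-0.03, -0.105, 0.05, 0, 0, 0, 1], [-0.04, -0.14, 0.07, 0, 0, 0, 1], [-0.042, -0.168, 0.08, 0, 0, 0, 1]]}}

```text
time_s: 1.77
tcp_pos: [0.4539, -0.0809, 0.1547]
ee_rot: [-0.112, -3.138, 0.001]
contact_force: [0.3, 0.4, -0.4]
grip_width: 0.0871
finger_force: 0.0
```

```bash
python3 to.py .455 -.0805 .055
```

```text
t 1.77 tcp [ 0.4539 -0.0809  0.1547] F [ 0.35  0.45 -0.37] w 0.0871 ff 0.0
shift [-0.0012  0.0006  0.0996] turn [-0.0009 -0.0012 -0.0013]
```

{"name": "carry_out", "arguments": {"targets": [[-0.001, 0, 0.03, 0, 0, 0, 1], [-0.001, 0, 0.055, 0, 0, 0, 1], [-0.001, 0, 0.08, 0, 0, 0, 1], [-0.001, 0, 0.099, 0, 0, 0, 1], [-0.001, 0, 0.099, 0, 0, 0, 1]]}}

```text
time_s: 2.18
tcp_pos: [0.4528, -0.0782, 0.0543]
ee_rot: [-0.109, -3.134, 0.002]
contact_force: [-0.3, 0.0, -0.6]
grip_width: 0.0868
finger_force: 0.0
```

{"name": "carry_out", "arguments": {"targets": [[0, 0, 0, 0, 0, 0, -0.4], [0, 0, 0, 0, 0, 0, -0.4], [0, 0, 0, 0, 0, 0, -0.4], [0, 0, 0, 0, 0, 0, -0.4], [0, 0, 0, 0, 0, 0, -0.4]], "newtons": 20}}

```text
time_s: 2.6
tcp_pos: [0.4561, -0.0781, 0.0584]
ee_rot: [0.109, 3.138, 0.001]
contact_force: [0.2, 0.8, 1.4]
grip_width: 0.0615
finger_force: 0.0
```

{"name": "carry_out", "arguments": {"targets": [[0, 0, 0, 0, 0, 0, -0.4], [0, 0, 0, 0, 0, 0, -0.4], [0, 0, 0, 0, 0, 0, -0.4], [0, 0, 0, 0, 0, 0, -0.4], [0, 0, 0, 0, 0, 0, -0.4]]}}

```text
time_s: 3.02
tcp_pos: [0.4556, -0.0786, 0.0576]
ee_rot: [0.11, 3.139, -0.0]
contact_force: [-0.9, -2.7, 0.5]
grip_width: 0.0354
finger_force: 20.0
```

```bash
python3 to.py .455 -.0805 .055
```

```text
t 3.02 tcp [ 0.4556 -0.0786  0.0576] F [-0.88 -2.69  0.53] w 0.0354 ff 19.98
shift [ 0.0005 -0.002   0.0026] turn [-0.0003  0.0003 -0.0003]
```

{"name": "carry_out", "arguments": {"targets": [[0, 0, -0.02, 0, 0, 0, -0.4], [0, 0, -0.055, 0, 0, 0, -0.4], [0, 0, -0.095, 0, 0, 0, -0.4], [0, 0, -0.135, 0, 0, 0, -0.4], [0, 0, -0.17, 0, 0, 0, -0.4]]}}

```text
time_s: 3.43
tcp_pos: [0.4549, -0.0784, 0.2295]
ee_rot: [-0.11, -3.14, -0.001]
contact_force: [2.2, 1.0, -4.2]
grip_width: 0.0353
finger_force: 20.0
```

{"name": "carry_out", "arguments": {"targets": [[0, 0, -0.02, 0, 0, 0, -0.4], [0, 0.01, -0.04, 0, 0, 0, -0.4], [0, 0.04, -0.058, 0, 0, 0, -0.4], [-0.02, 0.07, -0.06, 0, 0, 0, -0.4], [-0.04, 0.1, -0.06, 0, 0, 0, -0.4]]}}

```text
time_s: 3.85
tcp_pos: [0.5028, 0.0202, 0.2888]
ee_rot: [0.11, 3.138, 0.004]
contact_force: [0.9, -1.3, -3.7]
grip_width: 0.0354
finger_force: 20.0
```

```bash
python3 to.py .630 .1172 .285
```

```text
t 3.85 tcp [0.5028 0.0202 0.2888] F [ 0.92 -1.32 -3.73] w 0.0354 ff 19.99
shift [-0.1201  0.1057  0.0043] turn [ 0.0026  0.0018 -0.0002]
```

{"name": "carry_out", "arguments": {"targets": [[-0.025, 0.025, 0, 0, 0, 0, -0.4], [-0.055, 0.05, 0, 0, 0, 0, -0.4], [-0.085, 0.075, 0, 0, 0, 0, -0.4], [-0.108, 0.095, 0, 0, 0, 0, -0.4], [-0.12, 0.1045, 0, 0, 0, 0, -0.4]]}}

```text
time_s: 4.27
tcp_pos: [0.6306, 0.1187, 0.285]
ee_rot: [-0.103, -3.137, 0.0]
contact_force: [-0.1, 0.3, -3.7]
grip_width: 0.0354
finger_force: 20.0
```

{"name": "carry_out", "arguments": {"targets": [[0, 0, 0, 0, 0, 0, -0.4], [0, 0, 0, 0, 0, 0, -0.4], [0, 0, 0.01, 0, 0, 0, -0.4], [0, 0, 0.025, 0, 0, 0, -0.4], [0, 0, 0.04, 0, 0, 0, -0.4]]}}

```text
time_s: 4.68
tcp_pos: [0.6288, 0.1136, 0.2469]
ee_rot: [0.112, 3.139, 0.001]
contact_force: [-1.5, -0.1, -4.0]
grip_width: 0.0359
finger_force: 20.0
```

```bash
python3 to.py .630 .1172 .187; python3 - <<'E'
from h import *
for n in("side","top"):
    c=arm.get_image(n); np.savez(f"{n}1.npz",**c)
    q=proj(c,[.63,.117,.14]).astype(int); 
    p=c["img"][max(q[1]-60,0):q[1]+60,max(q[0]-65,0):q[0]+65]; p=cv2.resize(p,(390,360),interpolation=3); globals()[n]=p;print(q)
cv2.imwrite("pics/p1.png",np.hstack([side,top]))
E
```

```text
t 4.68 tcp [0.6288 0.1136 0.2469] F [-1.51 -0.13 -3.96] w 0.0359 ff 19.99
shift [-0.001   0.0036  0.0599] turn [ 0.0006  0.0004 -0.0012]
[322 174]
[247 145]
```

View pics/p1.png

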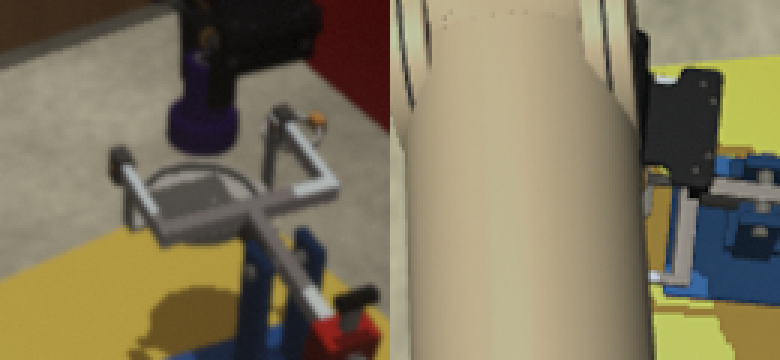

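The bush hangs upright over the pan, at about (203,130) in the left crop with the pan at (195,205), and nothing obstructs it. I'll lower it now.

{"name": "carry_out", "arguments": {"targets": [[-0.001, 0.002, 0.012, 0, 0, 0, -0.4], [-0.001, 0.003, 0.025, 0, 0, 0, -0.4], [-0.001, 0.003, 0.038, 0, 0, 0, -0.4], [-0.001, 0.003, 0.048, 0, 0, 0, -0.4], [-0.001, 0.003, 0.054, 0, 0, 0, -0.4]]}}

```text
time_s: 5.2
tcp_pos: [0.6298, 0.1175, 0.1914]
ee_rot: [-0.109, -3.138, 0.001]
contact_force: [0.3, 1.5, -3.7]
grip_width: 0.0349
finger_force: 20.0
```

{"name": "carry_out", "arguments": {"targets": [[0, 0, 0.003, 0, 0, 0, -0.4], [0, 0, 0.006, 0, 0, 0, -0.4], [0, 0, 0.009, 0, 0, 0, -0.4], [0, 0, 0.012, 0, 0, 0, -0.4], [0, 0, 0.015, 0, 0, 0, -0.4]]}}

```text
time_s: 5.62
tcp_pos: [0.6308, 0.1175, 0.1787]
ee_rot: [0.11, 3.139, 0.0]
contact_force: [-0.7, 0.8, -4.7]
grip_width: 0.0353
finger_force: 20.0
```

{"name": "carry_out", "arguments": {"targets": [[0, 0, 0.003, 0, 0, 0, -0.4], [0, 0, 0.006, 0, 0, 0, -0.4], [0, 0, 0.009, 0, 0, 0, -0.4], [0, 0, 0.012, 0, 0, 0, -0.4], [0, 0, 0.015, 0, 0, 0, -0.4]]}}

```text
time_s: 6.03
tcp_pos: [0.6306, 0.1177, 0.1634]
ee_rot: [0.109, 3.139, 0.0]
contact_force: [-0.5, -0.0, -3.4]
grip_width: 0.0355
finger_force: 20.0
```

{"name": "carry_out", "arguments": {"targets": [[0, 0, 0.003, 0, 0, 0, -0.4], [0, 0, 0.006, 0, 0, 0, -0.4], [0, 0, 0.009, 0, 0, 0, -0.4], [0, 0, 0.012, 0, 0, 0, -0.4], [0, 0, 0.015, 0, 0, 0, -0.4]]}}

```text
time_s: 6.45
tcp_pos: [0.6306, 0.1176, 0.1483]
ee_rot: [0.11, 3.14, 0.0]
contact_force: [-0.7, 0.7, -2.6]
grip_width: 0.0353
finger_force: 20.0
```

{"name": "carry_out", "arguments": {"targets": [[0, 0, 0.002, 0, 0, 0, -0.4], [0, 0, 0.004, 0, 0, 0, -0.4], [0, 0, 0.006, 0, 0, 0, -0.4], [0, 0, 0.008, 0, 0, 0, -0.4], [0, 0, 0.009, 0, 0, 0, -0.4]]}}

```text
time_s: 6.87
tcp_pos: [0.6305, 0.1174, 0.1393]
ee_rot: [-0.11, -3.14, 0.0]
contact_force: [-0.4, -0.1, -2.4]
grip_width: 0.0357
finger_force: 20.0
```

```bash
python3 to.py .63 .1172 .138; python3 - <<'E'
from h import *
c=arm.get_image("side"); np.savez("side2.npz",**c)
p=cv2.resize(c["img"][110:330,250:460],None,fx=2.6,fy=2.6,interpolation=3)
cv2.imwrite("pics/p2.png",p)
E
```

```text
t 6.87 tcp [0.6305 0.1174 0.1393] F [-0.39 -0.06 -2.44] w 0.0357 ff 19.99
shift [ 0.0005 -0.0003  0.0013] turn [-0.0001 -0.0001 -0.    ]
```

View pics/p2.png

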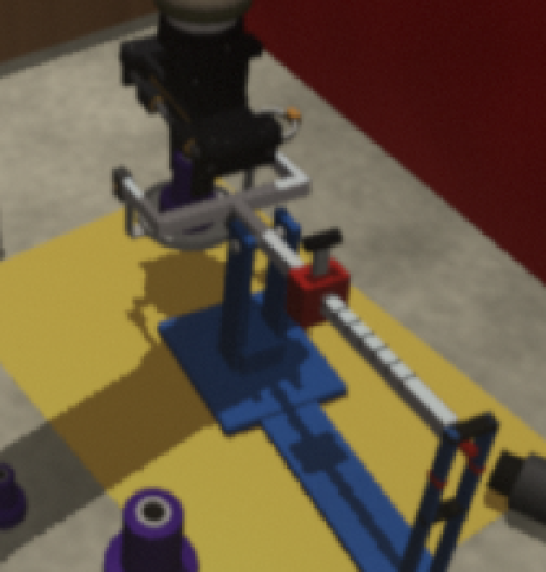

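The bush sits in the pan at crop (180,190), and the beam tip, at (470,450), is high, so the pan end is close to its lower stop. I'll lower until the weight is carried.

{"name": "carry_out", "arguments": {"targets": [[0, 0, 0.001, 0, 0, 0, -0.4], [0, 0, 0.002, 0, 0, 0, -0.4], [0, 0, 0.003, 0, 0, 0, -0.4], [0, 0, 0.003, 0, 0, 0, -0.4], [0, 0, 0.003, 0, 0, 0, -0.4]]}}

```text
time_s: 7.33
tcp_pos: [0.6305, 0.1175, 0.1365]
ee_rot: [-0.11, -3.14, -0.0]
contact_force: [-0.4, -0.6, -2.5]
grip_width: 0.0352
finger_force: 20.0
```

{"name": "carry_out", "arguments": {"targets": [[0, 0, 0.001, 0, 0, 0, -0.4], [0, 0, 0.002, 0, 0, 0, -0.4], [0, 0, 0.003, 0, 0, 0, -0.4], [0, 0, 0.003, 0, 0, 0, -0.4], [0, 0, 0.003, 0, 0, 0, -0.4]]}}

```text
time_s: 7.75
tcp_pos: [0.6306, 0.1174, 0.1335]
ee_rot: [0.11, 3.14, -0.0]
contact_force: [-0.1, 0.2, -1.5]
grip_width: 0.0356
finger_force: 20.0
```

{"name": "carry_out", "arguments": {"targets": [[0, 0, 0.001, 0, 0, 0, -0.4], [0, 0, 0.001, 0, 0, 0, -0.4], [0, 0, 0.001, 0, 0, 0, 0.3], [0, 0, 0.001, 0, 0, 0, 0.3], [0, 0, 0.001, 0, 0, 0, 0.3]]}}

```text
time_s: 8.17
tcp_pos: [0.6308, 0.1178, 0.1328]
ee_rot: [0.109, 3.139, 0.001]
contact_force: [-0.3, 0.3, 0.0]
grip_width: 0.0483
finger_force: 0.0
```

{"name": "carry_out", "arguments": {"targets": [[0, 0, 0, 0, 0, 0, 0.3], [0, 0, 0, 0, 0, 0, 0.3], [0, 0, 0, 0, 0, 0, 0.3], [0, 0, 0, 0, 0, 0, 0.3], [0, 0, 0, 0, 0, 0, 0.3]]}}

```text
time_s: 8.58
tcp_pos: [0.6306, 0.1176, 0.1326]
ee_rot: [0.11, 3.14, 0.0]
contact_force: [0.1, -0.5, 0.5]
grip_width: 0.0566
finger_force: 0.0
```

{"name": "carry_out", "arguments": {"targets": [[0, 0, -0.01, 0, 0, 0, 0.3], [0, 0, -0.03, 0, 0, 0, 0.3], [0, 0, -0.06, 0, 0, 0, 0.3], [0, 0, -0.095, 0, 0, 0, 0.3], [0, 0, -0.13, 0, 0, 0, 0.3]]}}

```text
time_s: 9.0
tcp_pos: [0.6302, 0.1173, 0.2646]
ee_rot: [-0.11, -3.139, 0.0]
contact_force: [1.3, -0.0, 0.5]
grip_width: 0.0564
finger_force: 0.0
```

{"name": "carry_out", "arguments": {"targets": [[0, -0.015, 0, 0, 0, 0, 0.0], [0, -0.05, 0, 0, 0, 0, 0.0], [0.003, -0.09, 0, 0, 0, 0, 0.0], [0.006, -0.13, 0, 0, 0, 0, 0.0], [0.006, -0.16, 0, 0, 0, 0, 0.0]]}}

```text
time_s: 9.42
tcp_pos: [0.6124, -0.0457, 0.2636]
ee_rot: [0.114, 3.138, -0.001]
contact_force: [0.7, 0.2, 0.5]
grip_width: 0.0438
finger_force: 0.0
```

```bash
python3 to.py .61 -.10 .28; python3 - <<'E'
from h import *
c=arm.get_image("side"); np.savez("side3.npz",**c);t=arm.get_image("top"); np.savez("top3.npz",**t)
p=cv2.resize(c["img"][110:330,250:460],None,fx=1.9,fy=2.6,interpolation=3)
q=cv2.resize(t["img"][90:260,215:445],(391,572),interpolation=3)
cv2.imwrite("pics/p3.png",np.hstack([p,q])); print(p.shape)
E
```

```text
t 9.42 tcp [ 0.6124 -0.0457  0.2636] F [0.67 0.17 0.54] w 0.0438 ff 0.0
shift [-0.0015 -0.0543 -0.0164] turn [-0.0005  0.0011 -0.0026]
(572, 399, 3)
```

View pics/p3.png

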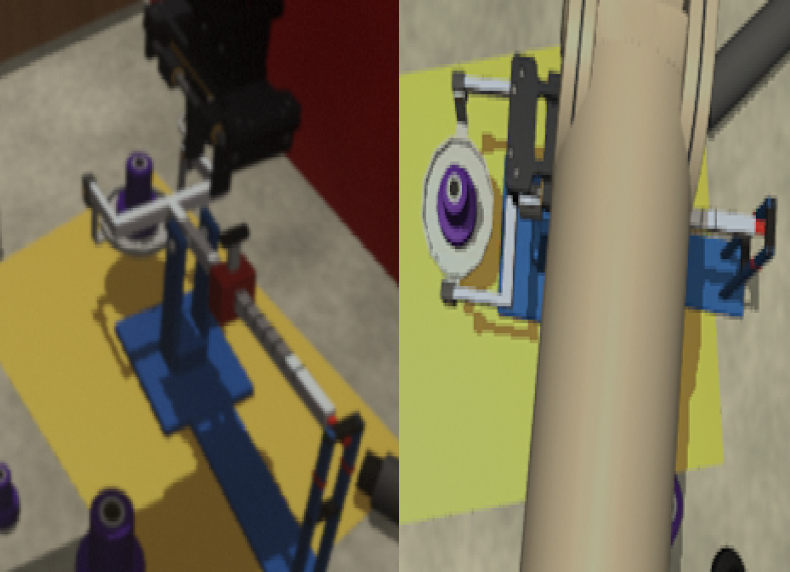

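The bush stands upright in the pan, at (138,200) in the left crop and (455,205) in the right one. The beam is at its pan-down stop, and the poise grip is at left crop (233,236).

```bash
python3 - <<'E'
from h import *
c=dict(np.load("side3.npz"))
print(plane(c,250+233/1.9-.3,110+235/2.6-.3,.2247))
E
python3 to.py .6145 -.0996 .2197
```

```text
[ 0.61341251 -0.09949284  0.2247    ]
t 9.52 tcp [ 0.6124 -0.0492  0.2639] F [ 0.23 -0.42 -0.43] w 0.0438 ff 0.0
shift [-0.006  -0.05    0.0443] turn [-0.002   0.0016 -0.0093]
```

{"name": "carry_out", "arguments": {"targets": [[-0.002, -0.02, 0, 0, 0, 0, 0], [-0.004, -0.04, 0, 0, 0, 0, 0], [-0.005, -0.05, 0.0, 0, 0, 0, 0], [-0.005, -0.05, 0.01, 0, 0, 0, 0], [-0.005, -0.05, 0.02, 0, 0, 0, 0]]}}

```text
time_s: 9.93
tcp_pos: [0.6152, -0.0916, 0.2422]
ee_rot: [0.111, 3.139, 0.001]
contact_force: [0.1, 1.3, -1.4]
grip_width: 0.0435
finger_force: 0.0
```

```bash
python3 to.py .6145 -.0996 .2197
```

```text
t 9.93 tcp [ 0.6152 -0.0916  0.2422] F [ 0.08  1.35 -1.4 ] w 0.0435 ff 0.0
shift [ 0.0002 -0.0081  0.0225] turn [ 0.0005  0.0011 -0.0006]
```

{"name": "carry_out", "arguments": {"targets": [[0, -0.007, 0.002, 0, 0, 0, 0], [0, -0.007, 0.012, 0, 0, 0, 0], [0, -0.0075, 0.022, 0, 0, 0, 0], [0, -0.0075, 0.022, 0, 0, 0, 0], [0, -0.0075, 0.022, 0, 0, 0, 0]]}}

```text
time_s: 10.35
tcp_pos: [0.6141, -0.0987, 0.2197]
ee_rot: [-0.109, -3.138, -0.0]
contact_force: [-0.0, -0.2, 0.4]
grip_width: 0.0439
finger_force: 0.0
```

{"name": "carry_out", "arguments": {"targets": [[0, 0, 0, 0, 0, 0, -0.75], [0, 0, 0, 0, 0, 0, -0.75], [0, 0, 0, 0, 0, 0, -0.75], [0, 0, 0, 0, 0, 0, -0.75], [0, 0, 0, 0, 0, 0, -0.75]], "newtons": 5}}

```text
time_s: 10.77
tcp_pos: [0.6145, -0.0993, 0.2208]
ee_rot: [0.11, 3.139, 0.0]
contact_force: [-0.1, 0.5, 0.7]
grip_width: 0.0184
finger_force: 0.0
```

{"name": "carry_out", "arguments": {"targets": [[0, 0, 0, 0, 0, 0, -0.75], [0, 0, 0, 0, 0, 0, -0.75], [0, 0, 0, 0, 0, 0, -0.75], [0, 0, 0, 0, 0, 0, -0.75], [0, 0, 0, 0, 0, 0, -0.75]]}}

```text
time_s: 11.18
tcp_pos: [0.6145, -0.0992, 0.2207]
ee_rot: [0.109, 3.139, 0.0]
contact_force: [-0.1, 0.7, 2.4]
grip_width: 0.0141
finger_force: 5.0
```

```bash
python3 to.py .6145 -.0996 .2197
```

```text
t 11.18 tcp [ 0.6145 -0.0992  0.2207] F [-0.05  0.7   2.39] w 0.0141 ff 5.0
shift [-0.     -0.0004  0.001 ] turn [0.0003 0.0003 0.0002]
```

{"name": "carry_out", "arguments": {"targets": [[0, -0.006, 0, 0, 0, 0, -0.75], [0, -0.015, 0.001, 0, 0, 0, -0.75], [0, -0.025, 0.002, 0, 0, 0, -0.75], [0, -0.035, 0.003, 0, 0, 0, -0.75], [0, -0.045, 0.004, 0, 0, 0, -0.75]], "newtons": 8}}

```text
time_s: 11.6
tcp_pos: [0.6111, -0.1459, 0.2164]
ee_rot: [0.111, 3.139, -0.0]
contact_force: [-0.1, 2.4, 1.8]
grip_width: 0.0135
finger_force: 8.0
```

{"name": "carry_out", "arguments": {"targets": [[0, -0.01, 0.002, 0, 0, 0, -0.75], [0, -0.02, 0.004, 0, 0, 0, -0.75], [0, -0.03, 0.006, 0, 0, 0, -0.75], [0, -0.04, 0.008, 0, 0, 0, -0.75], [0, -0.041, 0.009, 0, 0, 0, -0.75]]}}

```text
time_s: 12.02
tcp_pos: [0.608, -0.1883, 0.2072]
ee_rot: [0.114, 3.139, -0.003]
contact_force: [-0.1, -2.4, 2.0]
grip_width: 0.0136
finger_force: 8.0
```

{"name": "carry_out", "arguments": {"targets": [[0, 0, 0, 0, 0, 0, -0.75], [0, 0, 0, 0, 0, 0, -0.75], [0, 0, 0, 0, 0, 0, -0.75], [0, 0, 0, 0, 0, 0, -0.75], [0, 0, 0, 0, 0, 0, -0.75]]}}

```text
time_s: 12.43
tcp_pos: [0.6083, -0.1848, 0.2075]
ee_rot: [-0.109, -3.139, -0.0]
contact_force: [-1.9, -0.3, 1.5]
grip_width: 0.0136
finger_force: 8.0
```

```bash
python3 to.py .6076 -.1852 .208; python3 - <<'E'
from h import *
c=arm.get_image("side"); np.savez("side4.npz",**c)
p=cv2.resize(c["img"][150:330,300:460],None,fx=3.3,fy=3.3,interpolation=3)
cv2.imwrite("pics/p4.png",p)
E
```

```text
t 12.43 tcp [ 0.6083 -0.1848  0.2075] F [-1.87 -0.27  1.55] w 0.0136 ff 8.0
shift [ 0.0006 -0.0004 -0.0005] turn [ 0.0001 -0.0004  0.0004]
```

View pics/p4.png

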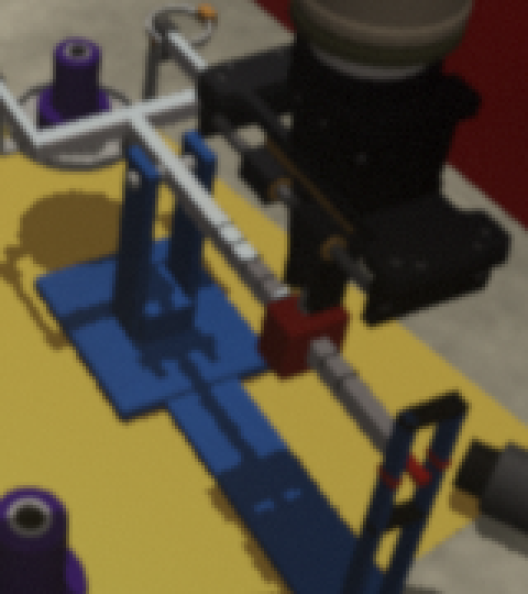

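The beam is held level: the tip at crop (420,475) lines up with the red marks at (388,478) and (437,463). I'll release and see which way it drifts.

{"name": "carry_out", "arguments": {"targets": [[0, 0, 0, 0, 0, 0, 0], [0, 0, 0, 0, 0, 0, 0], [0, 0, -0.004, 0, 0, 0, 0], [0, 0, -0.025, 0, 0, 0, 0], [0, 0, -0.05, 0, 0, 0, 0]]}}

```text
time_s: 12.9
tcp_pos: [0.6077, -0.1844, 0.2568]
ee_rot: [-0.109, -3.137, -0.001]
contact_force: [0.3, -0.2, 1.2]
grip_width: 0.0385
finger_force: 0.0
```

{"name": "carry_out", "arguments": {"targets": [[0, 0, 0, 0, 0, 0, 0], [0, 0, 0, 0, 0, 0, 0], [0, 0, 0, 0, 0, 0, 0], [0, 0, 0, 0, 0, 0, 0], [0, 0, 0, 0, 0, 0, 0]]}}

```text
time_s: 13.32
tcp_pos: [0.6081, -0.1849, 0.2565]
ee_rot: [-0.109, -3.138, -0.0]
contact_force: [0.0, -0.6, -0.6]
grip_width: 0.0435
finger_force: 0.0
```

{"name": "carry_out", "arguments": {"targets": [[0, 0, 0, 0, 0, 0, 0], [0, 0, 0, 0, 0, 0, 0], [0, 0, 0, 0, 0, 0, 0], [0, 0, 0, 0, 0, 0, 0], [0, 0, 0, 0, 0, 0, 0]]}}

```text
time_s: 13.73
tcp_pos: [0.6084, -0.1852, 0.2574]
ee_rot: [-0.11, -3.14, -0.0]
contact_force: [-0.4, -0.3, 0.5]
grip_width: 0.0435
finger_force: 0.0
```

```bash
cat > tip.py <<'E'
from h import *
import glob
c=arm.get_image("side"); n=len(glob.glob("tip*.npz")); np.savez(f"tip{n}.npz",**c)
h=cv2.cvtColor(c["img"],cv2.COLOR_BGR2HSV)
m=cv2.inRange(h,(0,150,60),(7,255,255))
piv=np.array([.6189,-.0206,.160]);d=np.array([-.068,-.9977,0])
for th in(-.14,-.07,0,.07,.14): print(th,proj(c,piv+.258*(d*np.cos(th)-np.array([0,0,1])*np.sin(th))).round(1))
k,_,st,ce=cv2.connectedComponentsWithStats(m)
for i in range(1,k):
    if st[i,4]>3 and 330<ce[i][0]<450 and ce[i][1]<340: print(st[i],ce[i].round(1))
s=arm.state();print(s["time_s"],s["tcp_pos"].round(4),s["contact_force"].round(2))
E
python3 tip.py
```

```text
-0.14 [422.2 270.2]
-0.07 [420.8 277.3]
0 [419.  283.8]
0.07 [416.9 289.5]
0.14 [414.5 294.6]
[ 289   48  112   98 5310] [356.   91.3]
[356  70   3   5   6] [356.7  72.2]
[382 230  24  14 176] [394.5 237.3]
[429 279   5   5  19] [431.2 280.8]
13.7833 [ 0.6084 -0.1851  0.2575] [ 0.24  0.16 -0.96]
```

The tip is now at (431,281), which means the beam lies on the -0.14 stop. The poise is more than 14 mm too far in, so I'll regrip and go outward.

{"name": "carry_out", "arguments": {"targets": [[0, 0.005, 0, 0, 0, 0, 0], [0, 0.009, 0.003, 0, 0, 0, 0], [0, 0.009, 0.015, 0, 0, 0, 0], [0, 0.009, 0.0265, 0, 0, 0, 0], [0, 0.009, 0.0265, 0, 0, 0, 0]]}}

```text
time_s: 14.2
tcp_pos: [0.6078, -0.1754, 0.2275]
ee_rot: [-0.109, -3.135, -0.001]
contact_force: [-0.0, -0.1, -0.9]
grip_width: 0.0436
finger_force: 0.0
```

{"name": "carry_out", "arguments": {"targets": [[0, 0, 0, 0, 0, 0, -0.75], [0, 0, 0, 0, 0, 0, -0.75], [0, 0, 0, 0, 0, 0, -0.75], [0, 0, 0, 0, 0, 0, -0.75], [0, 0, 0, 0, 0, 0, -0.75]], "newtons": 6}}

```text
time_s: 14.62
tcp_pos: [0.6092, -0.1763, 0.2314]
ee_rot: [0.11, 3.139, -0.0]
contact_force: [-0.2, -0.6, 0.6]
grip_width: 0.0182
finger_force: 0.0
```

{"name": "carry_out", "arguments": {"targets": [[0, 0, 0, 0, 0, 0, -0.75], [0, 0, 0, 0, 0, 0, -0.75], [0, 0, 0, 0, 0, 0, -0.75], [0, 0, 0, 0, 0, 0, -0.75], [0, 0, 0, 0, 0, 0, -0.75]]}}

```text
time_s: 15.03
tcp_pos: [0.6091, -0.1762, 0.2311]
ee_rot: [0.11, 3.139, -0.0]
contact_force: [-0.0, -0.1, 0.4]
grip_width: 0.0135
finger_force: 6.0
```

```bash
python3 to.py .6075 -.2052 .208
```

```text
t 15.03 tcp [ 0.6091 -0.1762  0.2311] F [-0.01 -0.09  0.36] w 0.0135 ff 6.0
shift [-0.0004 -0.029   0.0231] turn [-0.      0.0003  0.    ]
```

{"name": "carry_out", "arguments": {"targets": [[0, -0.005, 0.004, 0, 0, 0, -0.75], [0, -0.011, 0.009, 0, 0, 0, -0.75], [0, -0.018, 0.014, 0, 0, 0, -0.75], [0, -0.025, 0.019, 0, 0, 0, -0.75], [0, -0.029, 0.023, 0, 0, 0, -0.75]], "newtons": 8}}

```text
time_s: 15.45
tcp_pos: [0.6069, -0.2066, 0.2073]
ee_rot: [0.112, 3.139, -0.001]
contact_force: [1.0, 1.2, 0.1]
grip_width: 0.0139
finger_force: 8.0
```

{"name": "carry_out", "arguments": {"targets": [[0, 0, 0, 0, 0, 0, -0.75], [0, 0, 0, 0, 0, 0, -0.75], [0, 0, 0, 0, 0, 0, -0.75], [0, 0, 0, 0, 0, 0, -0.75], [0, 0, 0, 0, 0, 0, -0.75]]}}

```text
time_s: 15.87
tcp_pos: [0.6069, -0.2052, 0.2082]
ee_rot: [0.11, 3.14, -0.0]
contact_force: [-0.0, -1.4, 1.1]
grip_width: 0.0138
finger_force: 8.0
```

{"name": "carry_out", "arguments": {"targets": [[0, 0, 0, 0, 0, 0, 0], [0, 0, 0, 0, 0, 0, 0], [0, 0, -0.004, 0, 0, 0, 0], [0, 0, -0.025, 0, 0, 0, 0], [0, 0, -0.05, 0, 0, 0, 0]]}}

```text
time_s: 16.28
tcp_pos: [0.6062, -0.2043, 0.2572]
ee_rot: [-0.109, -3.136, -0.001]
contact_force: [0.8, 0.7, 0.1]
grip_width: 0.0385
finger_force: 0.0
```

{"name": "carry_out", "arguments": {"targets": [[0, 0, 0, 0, 0, 0, 0], [0, 0, 0, 0, 0, 0, 0], [0, 0, 0, 0, 0, 0, 0], [0, 0, 0, 0, 0, 0, 0], [0, 0, 0, 0, 0, 0, 0]]}}

```text
time_s: 16.7
tcp_pos: [0.6066, -0.2048, 0.257]
ee_rot: [-0.109, -3.138, -0.001]
contact_force: [0.5, 0.2, 0.3]
grip_width: 0.0437
finger_force: 0.0
```

```bash
python3 tip.py
```

```text
-0.14 [422.2 270.2]
-0.07 [420.8 277.3]
0 [419.  283.8]
0.07 [416.9 289.5]
0.14 [414.5 294.6]
[ 289   52  121   99 5628] [361.1  96.1]
[386 249  24  14 171] [397.4 255.7]
[419 293   9   8  33] [423.8 296.5]
16.75 [ 0.6067 -0.2049  0.2572] [-0.1   1.   -0.05]
```

{"name": "carry_out", "arguments": {"targets": [[0, 0, 0, 0, 0, 0, 0], [0, 0, 0, 0, 0, 0, 0], [0, 0, 0, 0, 0, 0, 0], [0, 0, 0, 0, 0, 0, 0], [0, 0, 0, 0, 0, 0, 0]]}}

```text
time_s: 17.17
tcp_pos: [0.607, -0.2051, 0.258]
ee_rot: [-0.11, -3.14, -0.0]
contact_force: [0.6, 1.1, -0.3]
grip_width: 0.0436
finger_force: 0.0
```

{"name": "carry_out", "arguments": {"targets": [[0, 0, 0, 0, 0, 0, 0], [0, 0, 0, 0, 0, 0, 0], [0, 0, 0, 0, 0, 0, 0], [0, 0, 0, 0, 0, 0, 0], [0, 0, 0, 0, 0, 0, 0]]}}

```text
time_s: 17.58
tcp_pos: [0.607, -0.2051, 0.258]
ee_rot: [0.11, 3.14, 0.0]
contact_force: [0.3, -0.1, -0.1]
grip_width: 0.0434
finger_force: 0.0
```

{"name": "carry_out", "arguments": {"targets": [[0, 0, 0, 0, 0, 0, 0], [0, 0, 0, 0, 0, 0, 0], [0, 0, 0, 0, 0, 0, 0], [0, 0, 0, 0, 0, 0, 0], [0, 0, 0, 0, 0, 0, 0]]}}

```text
time_s: 18.0
tcp_pos: [0.607, -0.2051, 0.258]
ee_rot: [-0.11, -3.14, -0.0]
contact_force: [0.6, -1.0, -0.2]
grip_width: 0.0435
finger_force: 0.0
```

```bash
python3 tip.py; python3 - <<'E'
from h import *
c=dict(np.load("tip2.npz"));a=dict(np.load("side4.npz"))
f=lambda i:cv2.resize(i[260:320,390:450],(400,400),interpolation=3)
cv2.imwrite("pics/p5.png",np.hstack([f(a["img"]),f(c["img"])]))
E
```

```text
-0.14 [422.2 270.2]
-0.07 [420.8 277.3]
0 [419.  283.8]
0.07 [416.9 289.5]
0.14 [414.5 294.6]
[ 289   51  121  100 5637] [360.8  95.8]
[386 250  24  14 170] [397.1 256.6]
[419 293   9   9  34] [423.6 297.6]
18.05 [ 0.607  -0.2051  0.258 ] [ 0.59  0.14 -0.47]
```

View pics/p5.png

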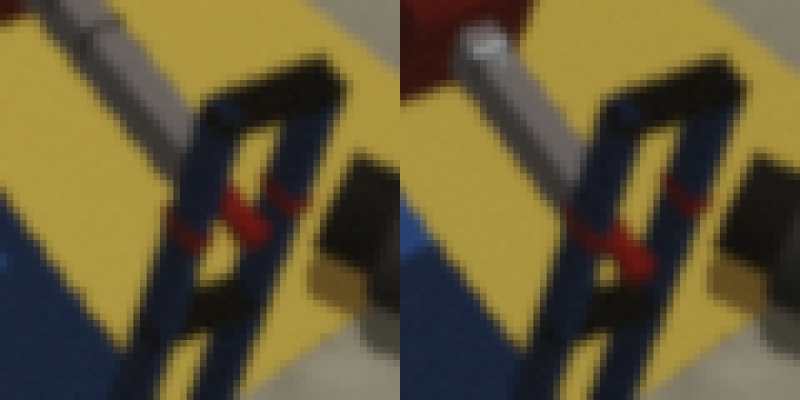

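Left is the held-level reference, with the pointer end at (258,245). Right is now, at (645,278), so the tip is about 5 px lower and the tilt is about +0.06. The correction is about 6 mm inward.

{"name": "carry_out", "arguments": {"targets": [[0, -0.003, 0.01, 0, 0, 0, 0], [0, -0.003, 0.03, 0, 0, 0, 0], [0, -0.003, 0.05, 0, 0, 0, 0], [0, -0.003, 0.062, 0, 0, 0, 0], [0, -0.003, 0.062, 0, 0, 0, 0]]}}

```text
time_s: 18.47
tcp_pos: [0.6054, -0.2076, 0.1926]
ee_rot: [-0.109, -3.135, -0.001]
contact_force: [-0.9, -0.5, 0.1]
grip_width: 0.0438
finger_force: 0.0
```

{"name": "carry_out", "arguments": {"targets": [[0, 0, 0, 0, 0, 0, -0.75], [0, 0, 0, 0, 0, 0, -0.75], [0, 0, 0, 0, 0, 0, -0.75], [0, 0, 0, 0, 0, 0, -0.75], [0, 0, 0, 0, 0, 0, -0.75]], "newtons": 6}}

```text
time_s: 18.88
tcp_pos: [0.6071, -0.2082, 0.1967]
ee_rot: [0.109, 3.139, -0.0]
contact_force: [-0.6, -0.1, 0.2]
grip_width: 0.018
finger_force: 0.0
```

{"name": "carry_out", "arguments": {"targets": [[0, 0, 0, 0, 0, 0, -0.75], [0, 0, 0, 0, 0, 0, -0.75], [0, 0, 0, 0, 0, 0, -0.75], [0, 0, 0, 0, 0, 0, -0.75], [0, 0, 0, 0, 0, 0, -0.75]]}}

```text
time_s: 19.3
tcp_pos: [0.607, -0.2081, 0.1961]
ee_rot: [0.109, 3.139, -0.0]
contact_force: [1.4, -0.1, 0.1]
grip_width: 0.0138
finger_force: 6.0
```

```bash
python3 tip.py | tail -2; python3 to.py .6075 -.1990 .208
```

```text
[419 293   9   9  34] [423.2 297.7]
19.35 [ 0.607  -0.208   0.1961] [ 1.49  0.29 -0.54]
t 19.35 tcp [ 0.607  -0.208   0.1961] F [ 1.49  0.29 -0.54] w 0.0136 ff 6.0
shift [ 0.0001  0.009  -0.0119] turn [0.0001 0.0004 0.0001]
```

{"name": "carry_out", "arguments": {"targets": [[0, 0.002, -0.003, 0, 0, 0, -0.75], [0, 0.004, -0.006, 0, 0, 0, -0.75], [0, 0.006, -0.009, 0, 0, 0, -0.75], [0, 0.009, -0.012, 0, 0, 0, -0.75], [0, 0.009, -0.012, 0, 0, 0, -0.75]], "newtons": 8}}

```text
time_s: 19.77
tcp_pos: [0.6076, -0.1984, 0.2088]
ee_rot: [0.109, 3.139, 0.001]
contact_force: [1.9, -1.0, -0.0]
grip_width: 0.0137
finger_force: 8.0
```

{"name": "carry_out", "arguments": {"targets": [[0, 0, 0, 0, 0, 0, -0.75], [0, 0, 0, 0, 0, 0, -0.75], [0, 0, 0, 0, 0, 0, -0.75], [0, 0, 0, 0, 0, 0, -0.75], [0, 0, 0, 0, 0, 0, -0.75]]}}

```text
time_s: 20.18
tcp_pos: [0.6076, -0.1987, 0.2078]
ee_rot: [0.109, 3.14, 0.001]
contact_force: [3.7, 1.2, -0.2]
grip_width: 0.0137
finger_force: 8.0
```

{"name": "carry_out", "arguments": {"targets": [[0, 0, 0, 0, 0, 0, 0], [0, 0, 0, 0, 0, 0, 0], [0, 0, -0.004, 0, 0, 0, 0], [0, 0, -0.025, 0, 0, 0, 0], [0, 0, -0.05, 0, 0, 0, 0]]}}

```text
time_s: 20.6
tcp_pos: [0.6062, -0.1989, 0.2572]
ee_rot: [-0.11, -3.136, -0.001]
contact_force: [0.9, 0.4, 0.5]
grip_width: 0.0385
finger_force: 0.0
```

{"name": "carry_out", "arguments": {"targets": [[0, 0, 0, 0, 0, 0, 0], [0, 0, 0, 0, 0, 0, 0], [0, 0, 0, 0, 0, 0, 0], [0, 0, 0, 0, 0, 0, 0], [0, 0, 0, 0, 0, 0, 0]]}}

```text
time_s: 21.02
tcp_pos: [0.607, -0.1989, 0.2571]
ee_rot: [-0.11, -3.138, -0.001]
contact_force: [0.3, 0.6, 0.4]
grip_width: 0.0433
finger_force: 0.0
```

{"name": "carry_out", "arguments": {"targets": [[0, 0, 0, 0, 0, 0, 0], [0, 0, 0, 0, 0, 0, 0], [0, 0, 0, 0, 0, 0, 0], [0, 0, 0, 0, 0, 0, 0], [0, 0, 0, 0, 0, 0, 0]]}}

```text
time_s: 21.43
tcp_pos: [0.6074, -0.1991, 0.258]
ee_rot: [-0.109, -3.14, -0.0]
contact_force: [-0.5, -0.3, -0.8]
grip_width: 0.0436
finger_force: 0.0
```

{"name": "carry_out", "arguments": {"targets": [[0, 0, 0, 0, 0, 0, 0], [0, 0, 0, 0, 0, 0, 0], [0, 0, 0, 0, 0, 0, 0], [0, 0, 0, 0, 0, 0, 0], [0, 0, 0, 0, 0, 0, 0]]}}

```text
time_s: 21.85
tcp_pos: [0.6074, -0.1991, 0.258]
ee_rot: [-0.11, -3.14, -0.0]
contact_force: [0.2, -0.3, -1.6]
grip_width: 0.0435
finger_force: 0.0
```

{"name": "carry_out", "arguments": {"targets": [[0, 0, 0, 0, 0, 0, 0], [0, 0, 0, 0, 0, 0, 0], [0, 0, 0, 0, 0, 0, 0], [0, 0, 0, 0, 0, 0, 0], [0, 0, 0, 0, 0, 0, 0]]}}

```text
time_s: 22.27
tcp_pos: [0.6074, -0.1991, 0.258]
ee_rot: [0.109, 3.14, 0.0]
contact_force: [0.3, 0.4, 0.0]
grip_width: 0.0439
finger_force: 0.0
```

{"name": "carry_out", "arguments": {"targets": [[0, 0, 0, 0, 0, 0, 0], [0, 0, 0, 0, 0, 0, 0], [0, 0, 0, 0, 0, 0, 0], [0, 0, 0, 0, 0, 0, 0], [0, 0, 0, 0, 0, 0, 0]]}}

```text
time_s: 22.68
tcp_pos: [0.6074, -0.1991, 0.258]
ee_rot: [-0.11, -3.14, -0.0]
contact_force: [0.0, 0.1, 0.5]
grip_width: 0.0432
finger_force: 0.0
```

```bash
python3 tip.py|tail -3; ls tip*.npz; python3 - <<'E'
from h import *
import glob
c=dict(np.load(f"tip{len(glob.glob('tip*.npz'))-1}.npz"));a=dict(np.load("side4.npz"));z=dict(np.load("side0.npz"))
f=lambda i:cv2.resize(i[260:320,400:440],(266,400),interpolation=3)
cv2.imwrite("pics/p6.png",np.hstack([f(a["img"]),f(c["img"]),f(z["img"])]))
E
```

```text
[385 244  24  13 167] [396.4 250.2]
[423 288   7   9  32] [426.1 292.2]
22.7333 [ 0.6074 -0.1991  0.258 ] [-0.55 -0.51 -0.4 ]
tip0.npz
tip1.npz
tip2.npz
tip3.npz
tip4.npz
```

View pics/p6.png

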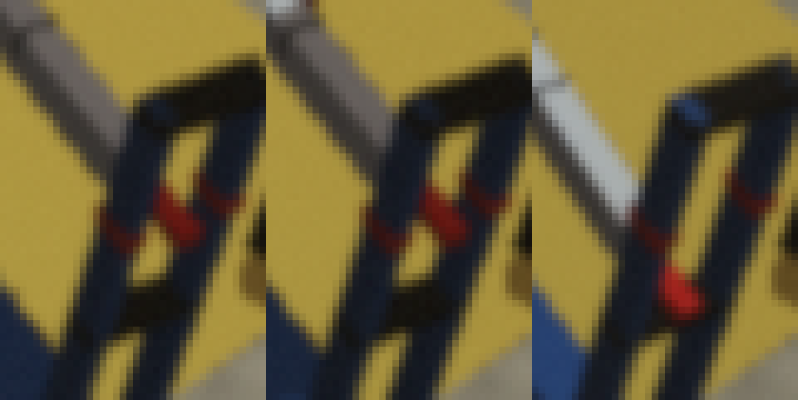

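The middle panel, floating free, shows the pointer at (445,220), between the marks at (387,235) and (487,200). That matches the held-level reference on the left and sits well above the +0.14 stop on the right. A numeric check comes before I hand in.

```bash
python3 - <<'E'
from h import *
import glob
piv=np.array([.6189,-.0206,.160]);d=np.array([-.068,-.9977,0]);n=np.cross(d,[0,0,1])
def ang(f):
    c=dict(np.load(f));h=cv2.cvtColor(c["img"],cv2.COLOR_BGR2HSV)
    m=cv2.inRange(h,(0,150,60),(7,255,255));k,_,st,ce=cv2.connectedComponentsWithStats(m)
    for i in range(1,k):
        if st[i,4]>8 and 410<ce[i][0]<440 and 270<ce[i][1]<320:
            o,r=ray(c,*ce[i]); X=o+r*((piv-o)@n)/(r@n); 
            print(f,ce[i].round(1),"r",round((X-piv)@d,3),"z",X[2].round(4),"tilt",round(np.arctan2(.16-X[2],(X-piv)@d),3))
for f in("side0.npz","side4.npz","tip0.npz","tip2.npz","tip4.npz"):ang(f)
E
python3 tip.py|tail -2
```

```text
side0.npz [421.9 304. ] r 0.279 z 0.1237 tilt 0.13
side4.npz [426.1 292.5] r 0.279 z 0.1594 tilt 0.002
tip0.npz [431.2 280.8] r 0.282 z 0.1955 tilt -0.126
tip2.npz [423.6 297.6] r 0.278 z 0.1419 tilt 0.065
tip4.npz [426.1 292.2] r 0.279 z 0.1601 tilt -0.0
[423 288   7   9  33] [426.2 292.3]
22.7833 [ 0.6074 -0.1991  0.258 ] [0.96 0.57 0.75]
```

```bash
python3 -c "
from station import arm
print(arm.sign_off())"
```

```text
the job is handed in; nothing more can be done
None
```

The job is handed in, with no verdict returned: the middle-sized purple bush stood upright on its flange in the pan when last viewed after release, and the beam floats free at about 0.00 rad in the camera images.

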